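# Load the counter cooler with wedge boxes

### The arm

A 6-joint arm with a two-finger parallel gripper is mounted at the origin on the work surface. World frame = base frame: x ahead of the robot, y to its left, z up, the work surface at z = 0. Lengths are in m, angles in rad, forces in N, time in s.
With the tool pointing down it reaches from about 0.425 to 1.125 m from the base axis. Payload 14.9 kg.
Tool frame: the origin (TCP) lies midway between the tips of the shut fingers; the grasp point (between the pads) lies 19 mm behind it; z points along the fingers, y is the line along which they close (so a half turn about z gives the same grasp; the last joint's range is limited). The gripper opens to 91 mm and grips with 3 to 60 N. Pads are 32 mm wide; open, the fingers measure 118 mm over their backs; the gripper's body (76 mm by 178 mm) begins 60 mm behind the grasp point.
Start: joints at [1.21, 0.379, 1.734, -0, 1.028, -0.033], TCP at [0.225, 0.663, 0.214] pointing down, gripper open.
Joint ranges: [-2.77, 2.77], [-0.74, 2.19], [0, 2.66], [-1.06, 4.2], [0.31, 2.87], [-3.08, 3.08]. Speed limits (rad/s): [1.89, 1.89, 2.39, 3.14, 3.14, 3.14].

### API

Orientations are given as a unit quaternion [x, y, z, w].
In Python, from rig import env gives the robot as it stands.
- The arm moves only by the tool carry_out, never from a script. Its argument "plan" is a list of rows, each a list of 7 numbers: the closure, from -1 (fully open) to 1 (shut), then the shift along the tool's x, y, z in cm, then the turn, a rotation vector about the tool's x, y, z in degrees. A call has 1 to 10 rows; each row shifts and turns the commanded pose from where the row before left it, along the tool's axes as they then stand; what a row does not reach is not made up. A row lasts 1/8 s, in which the tool goes at most 62.5 mm and 10.7 degrees, less where a joint would pass 70% of its speed; a pose out of reach is approached as far as the arm can. A call is refused whole if a number of a shift passes 6.25 or a number of a turn 10.7, either way. A call with a gripper value outside its range is refused whole. The fingers move at their own pace and stop on an object; "squeeze" is the grip in N (left out, the last holds). Time passes only in rows, so rows that do not move let the fingers close. It gives the time, the measured TCP pose, the force, the opening and the grip force at its end, in the units of the state.
- env.get_obs(): the state, without advancing time (a new reading comes with each control period).
- env.snapshot(name): name is "scene" or "top" or "wrist"; returns a dict with "frame" (420x560x3 uint8, red, green, blue), "depth" (420x560 float32, m along the optical axis (not along the pixel's ray), 0 where there is no reading), "vertical_fov" (degrees; the focal length in pixels is half the picture's height over the tangent of half this angle, whatever the lens; pixels are square), "cx", "cy" (the principal point, pixels), "position" and "attitude" of the camera in the world. Camera axes: x right, y down, z forward; pixel columns grow to the right and rows downward; lengths in m; the calibration is good to about 2 mm. The wrist camera is an equidistant fisheye: a pixel r from the principal point sees the ray r / f radians off the axis. A picture is of the moment at which its call begins.
- env.job_done(): hands the job in; it is judged then, once.
Trained networks look in a picture, given as the dict that the camera call returned (one of the last four; its "shot" number tells which), for a name from the list of things; names that differ only in an ending like _2 or _b are one class to them, and where a whole thing is asked for, a point or a joint stands for the part that bears it (a point fixed in the world has none). Each returns a list of dicts, best first, with "p" (0 to 1); they miss things now and then, are a little off and sometimes report something else, mostly with a low value. They report only what shows in the picture. A call takes as long as a camera call. They do not tell look-alikes from the thing itself.
- env.masks_of(label, picture): "pixels" (420x560 bool, what is visible of it).
- env.landmark_of(label, picture): "location" ([x, y, z] in m, in world coordinates, good to about 4 mm: a listed point, or the origin of a listed thing).
The state is a dict: "clock": time; "qpos": joint angles; "qvel": joint speeds; "joint_efforts": joint torques, N m; "tool_pos": TCP position; "orientation": TCP orientation; "contact_force": force on the tool from outside, world axes, zero at the start; "ft_torque": the same for the moment, N m; "grip_width": finger opening in m; "finger_force": force on a finger pad.
Only numpy, scipy, OpenCV 4.12 (cv2) and the standard library are available. Lean on these libraries where they do the work, as an engineer would, in place of code of your own. Each camera call takes 0.05 s, during which the arm holds its last target. There are 200 camera calls.

### The job

Press the cooler's red STOP key fully down so the green ECO key pops up, before you open the sash. Pack all the wedge-shaped cheese boxes upright and flat on the floor of the tray, two at most to a compartment, lengthways across the tray and neighbours head to tail so that they fit; then raise the sash all the way, slide the tray fully home under it, lower the sash shut, and only then press the blue CHILL key fully down so that it alone is down. Leave the other kitchen things standing where they are.

Things in the scene. Friction and masses are not known exactly. Their poses are not given: they have to be found in the camera images.
- cooler_front (a point): white countertop cooler, 276 mm wide, 265 mm deep, 150 mm high; its front opening faces right (about -y). This point: on the counter below the middle of the sash, in the sash's plane. Axes: +y into the cooler, z up; the chamber lies at y = 10 to 263 mm, x = -79 to +79 mm. Two aluminium sash guides 200 mm high stand at x = +-98 mm.
- sash (a joint): the clear sash that slides straight up in the guides, m: 0 shut, 0.105 fully raised. It stays at whatever height it is left (about 11 N to lift, 4 N to push down). Its lower edge is 22 mm above the counter when shut. The tray must not pass below it unless it is fully raised.
- sash_grip (a point): middle of the sash's red handle, an upright bar on its top edge: 80 mm wide (along the cooler's x), 14 mm thick (along y), 55 mm tall, its top 20 mm above this point; the cooler's roof is 35 mm below this point when shut. Moves with the sash; axes as the cooler's.
- tray (a joint): how far the white tray is slid in, m: 0 fully out, 0.29 fully home. Slides with about 3 N.
- tray_floor (a point): centre of the tray's inner floor, 10 mm above the counter; axes as the cooler's, the tray slides to +y. Inside it is 110 mm in x and 210 mm in y, split into two compartments of 110 x 102 mm by a 6 mm divider wall along x at y = 0 (20 mm high above the floor). Outer walls 6 mm thick, tops 30 mm above the floor.
- tray_tab (a point): the tray's red upright pull tab, at the end of a low flat tongue, 226 mm to the -y side of the tray's centre: 56 mm wide in x, 14 mm thick in y; this point is 50 mm above the counter, the tab's top 20 mm above it. With the tray home the tab stays outside, 96 mm in front of the sash, and the shut sash clears the tongue.
- key_stop (a joint): how far the red STOP key is pressed, m: 0 fully up (as at the start), 0.012 fully down. The  three keys are interlocked: pressing another all the way down (about 5 N) drives the one that was down fully up, in step with it. A key stays where it is left.
- key_stop_top (a point): centre of the top face of the red STOP key on the cooler's roof; cap 48 mm (x) by 34 mm (y), tops 26 mm above the roof when up, 14 mm when down. The keys stand in a row along the cooler's y, 45 mm apart, in any order. Moves with the key.
- key_eco (a joint): how far the green ECO key has risen, m: 0 fully down (as at the start), 0.012 fully up. The  three keys are interlocked: pressing another all the way down (about 5 N) drives the one that was down fully up, in step with it. A key stays where it is left.
- key_eco_top (a point): centre of the top face of the green ECO key on the cooler's roof; cap 48 mm (x) by 34 mm (y), tops 26 mm above the roof when up, 14 mm when down. The keys stand in a row along the cooler's y, 45 mm apart, in any order. Moves with the key.
- key_chill (a joint): how far the blue CHILL key is pressed, m: 0 fully up (as at the start), 0.012 fully down. The  three keys are interlocked: pressing another all the way down (about 5 N) drives the one that was down fully up, in step with it. A key stays where it is left.
- key_chill_top (a point): centre of the top face of the blue CHILL key on the cooler's roof; cap 48 mm (x) by 34 mm (y), tops 26 mm above the roof when up, 14 mm when down. The keys stand in a row along the cooler's y, 45 mm apart, in any order. Moves with the key.
- wedge1_c (a point): wedge-shaped cheese box, yellow, orange lid. Own frame: 100 mm long (x); straight side y = -23 mm; other side slants from y = +35 at the wide end (x = -50) to +11 at the narrow end (x = +50); lid top 38 mm up. Square white grip knob on the lid at x = y = 0: 22 mm across (x and y), its top 74 mm up. This point: on the knob's centre line, 37 mm above the bottom. 110 to 230 g. May be absent (None)
- wedge2_c (a point): another wedge-shaped cheese box, as wedge1 in all sizes and axes. Two boxes half a turn apart, slants together and straight sides outward, make a rectangle of 100 x 92 mm. May be absent (None)
- wedge3_c (a point): another wedge-shaped cheese box, as wedge1 in all sizes and axes. Two boxes half a turn apart, slants together and straight sides outward, make a rectangle of 100 x 92 mm. May be absent (None)
- wedge4_c (a point): another wedge-shaped cheese box, as wedge1 in all sizes and axes. Two boxes half a turn apart, slants together and straight sides outward, make a rectangle of 100 x 92 mm. May be absent (None)
- casserole: glass casserole with clip-on lid, 176 x 246 mm, 75 mm high; origin at the centre of its underside. Leave alone.
- spoon_rest: steel spoon rest, 90 x 80 mm, 14 mm high; origin at the centre of its underside. Leave alone.
- cup: orange plastic cup, 72 mm across, 100 mm high; origin at the centre of its underside. Leave alone.
- mortar: wooden mortar, 110 mm across, 95 mm high; origin at the centre of its underside. Leave alone.
- soap: amber bottle, 60 mm across, 190 mm high; origin at the centre of its underside. Leave alone.
- jar: glass jar with a red cap, 76 mm across, 110 mm high; origin at the centre of its underside. Leave alone.
There are look-alikes about, which are no part of the job. What is shaped like the part that bears wedge4_c but turquoise is not meant. What is shaped like the part that bears wedge1_c but turquoise is not meant.

How it is judged:
On the way, in this order (a step that is already met when the one before it is completed fails the run):
1. STOP key down, the other keys up, while the sash is still shut (value of joint each of key_stop, key_eco above 0.009 m and value of joint key_chill below 0.003 m and value of joint sash below 0.02 m), for 0.2 s.
2. sash fully raised, STOP key still down (value of joint sash above 0.095 m and value of joint key_stop above 0.009 m), for 0.2 s.
3. tray fully home below the raised sash (value of joint tray above 0.282 m and value of joint sash above 0.09 m and value of joint key_stop above 0.009 m), for 0.2 s.
4. sash shut with the tray home, STOP key still down (value of joint tray above 0.282 m and value of joint sash below 0.006 m and value of joint key_stop above 0.009 m), for 0.2 s.
5. CHILL key down, the other keys up (value of joint each of key_chill, key_eco above 0.009 m and value of joint key_stop below 0.003 m), for 0.2 s.
At the end, for the whole second after the job is handed in: All boxes present at rest, flat (0.08 rad) on the tray floor, lengthways across it (0.2 rad, within 14 mm of its middle line); tray within 8 mm of home, sash within 6 mm of shut; CHILL key over 9 mm down, STOP and ECO within 3 mm of up (all of step 5 and x of wedge1_c in the frame of tray_floor between -0.014 and 0.014 m and y of wedge1_c in the frame of tray_floor between -0.09 and 0.09 m and z of wedge1_c in the frame of tray_floor between 0.03 and 0.043 m and angle between each of wedge1_c, wedge2_c, wedge3_c, wedge4_c's own z axis and vertical below 0.08 rad and angle between the x axis of each of wedge1_c, wedge2_c, wedge3_c, wedge4_c and the x axis of tray_floor, either way round below 0.2 rad and linear speed of each of wedge1, wedge2, wedge3, wedge4 below 0.02 m/s and x of wedge2_c in the frame of tray_floor between -0.014 and 0.014 m and y of wedge2_c in the frame of tray_floor between -0.09 and 0.09 m and z of wedge2_c in the frame of tray_floor between 0.03 and 0.043 m and x of wedge3_c in the frame of tray_floor between -0.014 and 0.014 m and y of wedge3_c in the frame of tray_floor between -0.09 and 0.09 m and z of wedge3_c in the frame of tray_floor between 0.03 and 0.043 m and x of wedge4_c in the frame of tray_floor between -0.014 and 0.014 m and y of wedge4_c in the frame of tray_floor between -0.09 and 0.09 m and z of wedge4_c in the frame of tray_floor between 0.03 and 0.043 m and value of joint tray above 0.282 m and value of joint sash below 0.006 m); the robot touches nothing.
It fails at once if the tray goes in, or stands half-way in, below a sash that is not nearly fully raised (value of joint tray between 0.055 and 0.27 m and value of joint sash below 0.085 m).
It fails at once if a bystander is pushed away (over 8 cm) (distance of any of casserole, spoon_rest, cup, mortar, soap, jar from where it was at the start of the episode above 0.08 m).
It fails at once if the cup, mortar, bottle or jar is knocked over (angle between any of cup, mortar, soap, jar's own z axis and vertical above 0.6 rad).
Of wedge1, wedge2, wedge3, wedge4 only 3 to 4 are there at a start; the rules pass over those that are not, and their reading is None.
At some moment in a run one of wedge1, wedge2, wedge3, wedge4 may be knocked a few centimetres aside while the robot is not near it.
Once in a run the grip may slacken for a moment while it holds something.
It also fails if it takes over 210 s, if anything falls off the work surface, if the arm or the gripper's body presses on something with over 40 N, if the wrist force passes 120 N, or if a joint passes its speed limit or range.

## Working session

There is one attempt and no reset: what is moved stays moved. The work goes in short steps, Python scripts to look and compute and a tool call to move; the robot and the scene stay as the last step left them, time stands still between calls to the robot, and variables do not carry over. Pictures are saved under pics/ and viewed, at most 14 in all, crops included, and the job is handed in when it is done.

Besides the shell and the picture viewer there is one more tool, called after "Call:" by a JSON object that holds its "op" and its "data", one argument or row to a line. carry_out: Moves the arm, as the interface text tells. Its arguments: {"type":"object","properties":{"plan":{"type":"array","items":{"type":"array","items":{"type":"number"}}},"squeeze":{"type":"number"}},"required":["plan"]}

```bash
mkdir -p pics; ls; cat > h.py <<'E'
import numpy as np, cv2
from rig import env
from scipy.spatial.transform import Rotation as R
def save(pic,name): cv2.imwrite('pics/'+name,cv2.cvtColor(pic['frame'],cv2.COLOR_RGB2BGR))
def cloud(pic):
    H,W=pic['depth'].shape; f=H/2/np.tan(np.radians(pic['vertical_fov'])/2)
    v,u=np.mgrid[:H,:W]; d=pic['depth']
    P=np.stack([(u-pic['cx'])/f*d,(v-pic['cy'])/f*d,d],-1)
    A=np.array(pic['attitude']); M=R.from_quat(A).as_matrix() if A.size==4 else A.reshape(3,3)
    return P@M.T+np.array(pic['position'])
def proj(pic,p):
    f=210/np.tan(np.radians(pic['vertical_fov'])/2)
    A=np.array(pic['attitude']); M=R.from_quat(A).as_matrix() if A.size==4 else A.reshape(3,3)
    q=M.T@(np.array(p)-np.array(pic['position'])); return (q[:2]/q[2]*f+[pic['cx'],pic['cy']]).round().astype(int)
E
python3 - <<'E'
from h import *
np.set_printoptions(precision=3,suppress=True)
o=env.get_obs(); print(o['tool_pos'],o['orientation'],o['clock'])
for n in ['top','scene']:
    p=env.snapshot(n); save(p,n+'0.png'); print(n,p['position'],p['attitude'],p['vertical_fov'])
    for l in ['cooler_front','sash_grip','tray_floor','tray_tab','key_stop_top','key_eco_top','key_chill_top','wedge1_c','wedge2_c','wedge3_c','wedge4_c','casserole','spoon_rest','cup','mortar','soap','jar']:
        r=env.landmark_of(l,p)
        print(l,[(round(x['p'],2),np.round(x['location'],3).tolist(),proj(p,x['location']).tolist()) for x in r[:6]])
E
```

```text
pics
[0.225 0.662 0.213] [ 0.163  0.987 -0.001 -0.   ] 0.0
top [ 0.262 -0.019  1.502] [ 0.705 -0.701  0.077 -0.073] 55.39257221066411
cooler_front [(0.86, [0.58, 0.185, -0.003], [218, 206]), (0.45, [0.301, 0.426, -0.004], [151, 279])]
sash_grip [(0.57, [0.583, 0.177, 0.185], [214, 193]), (0.54, [0.582, 0.185, -0.001], [219, 205])]
tray_floor [(0.66, [0.573, 0.04, 0.008], [256, 207])]
tray_tab [(0.91, [0.565, -0.182, 0.047], [315, 207])]
key_stop_top [(0.7, [0.542, 0.274, 0.175], [185, 205])]
key_eco_top [(0.62, [0.542, 0.36, 0.166], [160, 206])]
key_chill_top [(0.61, [0.541, 0.313, 0.179], [173, 206])]
wedge1_c [(0.94, [0.603, -0.339, 0.035], [356, 198]), (0.83, [0.776, -0.359, 0.036], [360, 155])]
wedge2_c []
wedge3_c [(0.38, [0.302, 0.425, -0.004], [151, 279]), (0.2, [0.372, -0.446, -0.003], [385, 261])]
wedge4_c [(0.69, [0.426, -0.194, 0.04], [319, 245]), (0.65, [0.474, -0.335, 0.033], [357, 232]), (0.54, [0.603, -0.34, 0.037], [357, 198])]
casserole [(0.71, [0.804, -0.11, -0.002], [295, 151])]
spoon_rest [(0.68, [0.648, -0.453, 0.001], [384, 189]), (0.16, [0.571, 0.042, 0.009], [
[... 799 characters left out ...]
.546, 0.361, 0.163], [408, 283])]
key_chill_top [(0.73, [0.54, 0.312, 0.179], [393, 268])]
wedge1_c [(0.75, [0.778, -0.358, 0.035], [149, 218]), (0.66, [0.6, -0.344, 0.034], [194, 183])]
wedge2_c [(0.2, [0.514, -0.48, 0.001], [184, 151])]
wedge3_c [(0.91, [0.442, 0.032, 0.034], [321, 213])]
wedge4_c [(0.77, [0.427, -0.196, 0.04], [266, 170]), (0.68, [0.474, -0.334, 0.036], [223, 159])]
casserole [(0.95, [0.803, -0.109, -0.003], [206, 277])]
spoon_rest [(0.64, [0.65, -0.451, 0.001], [160, 181])]
cup [(0.84, [0.515, -0.483, 0.002], [183, 151])]
mortar [(0.73, [0.334, 0.273, -0.001], [407, 238])]
soap []
jar [(0.6, [0.374, -0.444, 0.003], [220, 131]), (0.53, [0.562, -0.189, 0.053], [239, 197])]
```

```bash
python3 - <<'E'
import cv2
a=cv2.imread('pics/top0.png')[130:300,140:410]
cv2.imwrite('pics/topc.png',cv2.resize(a,(794,500),interpolation=cv2.INTER_CUBIC))
E
```

```text
(no output)
```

View pics/topc.png

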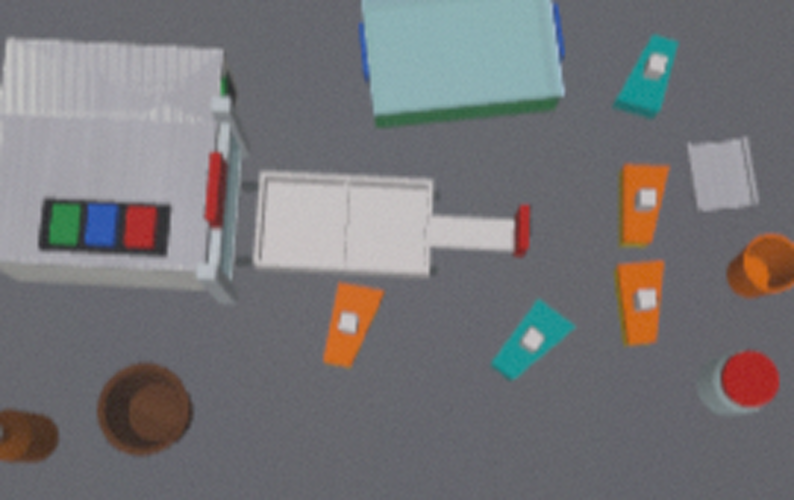

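View pics/scene0.png

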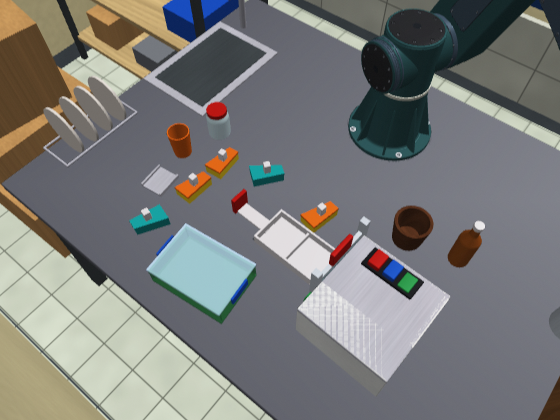

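The two pictures agree. The orange-lidded boxes are at top-view pixels (357,198), (357,232) and about (258,240). In the crop these are (647,198), (647,298) and (347,322).

The turquoise look-alikes are at crop (655,65) and (533,340), and I'll leave them alone. The enlarged crop confirms there are only three real boxes, each with its wide end towards +x. Next I'll measure the yaws.

```bash
cat >> h.py <<'E'
np.set_printoptions(precision=3,suppress=True)
def inpoly(n=400):
    x,y=np.meshgrid(np.linspace(-50,50,n),np.linspace(-23,35,n)); m=y<23-0.24*x
    m&=(abs(x)>14)|(abs(y)>14); return np.stack([x[m],y[m]],1)
def pca(q):
    w,V=np.linalg.eigh(np.cov(q.T)); a=V[:,1]; return np.degrees(np.arctan2(a[1],a[0]))
def wedges(pic,zmin=0.03,zmax=0.046):
    """orange lids: centre-of-mass based knob position + own-x yaw (deg)"""
    P=cloud(pic); hsv=cv2.cvtColor(pic['frame'],cv2.COLOR_RGB2HSV)
    m=(hsv[...,0]>5)&(hsv[...,0]<22)&(hsv[...,1]>140)&(P[...,2]>zmin)&(P[...,2]<zmax)&(pic['depth']>0)
    n,lab,st,_=cv2.connectedComponentsWithStats(m.astype(np.uint8)); T=inpoly()/1e3; ta=pca(T); out=[]
    for i in range(1,n):
        if st[i,4]<150: continue
        q=P[lab==i][:,:2]; a=np.radians(pca(q)-ta)
        best=None
        for k in (0,np.pi):
            c,s=np.cos(a+k),np.sin(a+k); Rm=np.array([[c,-s],[s,c]])
            o=q.mean(0)-Rm@T.mean(0); l=(q-o)@Rm
            wide=np.ptp(l[l[:,0]<-.03][:,1]) if (l[:,0]<-.03).any() else 0
            nar=np.ptp(l[l[:,0]>.03][:,1]) if (l[:,0]>.03).any() else 0
            if best is None or wide-nar>best[0]: best=(wide-nar,o,np.degrees(a+k)%360)
        out.append((best[1],best[2],int(st[i,4]),best[0]))
    return out
def go(x,y,z,yaw=None,tp=None,q=None):
    """turn about tool z (deg) to bring tool y to world yaw, then shift (cm) in the turned tool axes"""
    o=env.get_obs(); p=np.array(o['tool_pos']); M=R.from_quat(o['orientation']).as_matrix()
    cur=np.degrees(np.arctan2(M[1,1],M[0,1])); t=0
    if yaw is not None: t=-((yaw-cur+180)%360-180)
    M2=R.from_euler('z',cur+t*-1-90,degrees=True).as_matrix()@np.diag([-1,1,-1.])
    print('t',round(o['clock'],1),'pos',p,'yaw',round(cur,1),'tilt',round(np.degrees(np.arccos(-M[2,2])),2),'q6',round(o['qpos'][5],2),'F',o['contact_force'],'w',round(o['grip_width'],3))
    print('  turn z',round(t,1),' shift cm',M2.T@(np.array([x,y,z])-p)*100)
E
python3 - <<'E'
from h import *
for n in ['top','scene']:
    p=env.snapshot(n)
    for w in wedges(p): print(n,w)
    P=cloud(p)
    for l in ['tray_floor','key_stop_top','key_chill_top','tray_tab','sash_grip']:
        r=env.masks_of(l,p)
        if r:
            m=r[0]['pixels']&(p['depth']>0); q=P[m]; 
            zt=np.percentile(q[:,2],95); s=q[q[:,2]>zt-.008]
            print(l,m.sum(),'ztop',round(zt,3),'mean',s.mean(0),cv2.minAreaRect(s[:,:2].astype(np.float32)))
go(.543,.273,.28,87.5)
E
```

```text
top (array([ 0.597, -0.341]), np.float64(179.0799335703945), 265, np.float64(0.01984001777932514))
top (array([ 0.472, -0.336]), np.float64(185.66756732130492), 287, np.float64(0.017830402587110175))
top (array([0.44 , 0.029]), np.float64(169.23396594981799), 291, np.float64(0.01892617394955258))
tray_floor 485 ztop 0.114 mean [ 0.371 -0.447  0.111] ((0.3712512254714966, -0.4479382038116455), (0.062165845185518265, 0.06349147111177444), 0.04843734949827194)
key_stop_top 142 ztop 0.181 mean [0.536 0.266 0.177] ((0.537432074546814, 0.26529622077941895), (0.03363928198814392, 0.04562041163444519), 85.44657897949219)
key_chill_top 159 ztop 0.18 mean [0.538 0.311 0.176] ((0.539240837097168, 0.3115236163139343), (0.03373158350586891, 0.04698885977268219), 84.6412353515625)
tray_tab 2334 ztop 0.042 mean [ 0.568 -0.005  0.044] ((0.5693390369415283, -0.02272951602935791), (0.3419201970100403, 0.12306457757949829), 87.10650634765625)
sash_grip 456 ztop 0.207 mean [0.578 0.179 0.205] ((0.577714204788208, 0.1796567440032959), (0.014955952763557434, 0.07833612710237503), 86.1670913696289)
scene (
[... 534 characters left out ...]
 0.2684883177280426), (0.03378263860940933, 0.04810461401939392), 89.03733825683594)
key_chill_top 261 ztop 0.18 mean [0.543 0.314 0.176] ((0.5418491363525391, 0.31376415491104126), (0.03315327316522598, 0.04873262718319893), 86.68940734863281)
tray_tab 3624 ztop 0.043 mean [ 0.572 -0.035  0.045] ((0.5684624910354614, -0.00555691123008728), (0.3780801296234131, 0.1420993208885193), 81.3416748046875)
sash_grip 581 ztop 0.209 mean [0.582 0.182 0.206] ((0.5798659920692444, 0.1819738894701004), (0.014766373671591282, 0.08104275166988373), 87.93594360351562)
t 2.4 pos [0.225 0.663 0.214] yaw 71.2 tilt 0.0 q6 -0.03 F [-0.243 -0.39  -0.367] w 0.091
  turn z -16.3  shift cm [-33.434 -37.549  -6.608]
```

Call:
{"op": "carry_out", "data": {
  "plan": [
    [1,0,0,-3.5,0,0,-8.2],
    [1,0,0,-3.5,0,0,-8.2],
    [1,0,0,0,0,0,0]
  ],
  "squeeze": 40
}}

```text
clock: 2.78
tool_pos: [0.2258, 0.664, 0.2871]
orientation: [0.02, 1.0, 0.002, 0.001]
contact_force: [0.0, 0.3, 0.4]
grip_width: 0.0642
finger_force: 0.0
```

Call:
{"op": "carry_out", "data": {
  "plan": [
    [1,-3.6,-4.1,0,0,0,0],
    [1,-3.6,-4.1,0,0,0,0],
    [1,-3.6,-4.1,0,0,0,0],
    [1,-3.6,-4.1,0,0,0,0],
    [1,-3.6,-4.1,0,0,0,0],
    [1,-3.6,-4.1,0,0,0,0],
    [1,-3.6,-4.1,0,0,0,0],
    [1,-3.6,-4.1,0,0,0,0],
    [1,-3.6,-4.1,0,0,0,0],
    [1,0,0,0,0,0,0]
  ]
}}

```text
clock: 4.03
tool_pos: [0.5351, 0.278, 0.2829]
orientation: [0.023, 1.0, -0.0, -0.0]
contact_force: [-0.2, 0.0, -0.1]
grip_width: 0.0004
finger_force: 0.0
```

```bash
python3 - <<'E'
from h import *
go(.541,.27,.178,87)
E
```

```text
t 4.0 pos [0.535 0.278 0.283] yaw 87.3 tilt 0.06 q6 -1.08 F [-0.176  0.047 -0.08 ] w 0.0
  turn z 0.3  shift cm [-0.631 -0.769 10.493]
```

Call:
{"op": "carry_out", "data": {
  "plan": [
    [1,-0.6,-0.8,3,0,0,0],
    [1,0,0,3,0,0,0],
    [1,0,0,3,0,0,0],
    [1,0,0,0.7,0,0,0],
    [1,0,0,0.6,0,0,0],
    [1,0,0,0.6,0,0,0],
    [1,0,0,0.6,0,0,0],
    [1,0,0,0.6,0,0,0],
    [1,0,0,0,0,0,0],
    [1,0,0,0,0,0,0]
  ]
}}

```text
clock: 5.28
tool_pos: [0.54, 0.2728, 0.1642]
orientation: [0.021, 1.0, 0.0, 0.001]
contact_force: [-6.0, 0.6, 15.2]
grip_width: 0.0004
finger_force: 7.4
```

Call:
{"op": "carry_out", "data": {
  "plan": [
    [1,0,0,-3,0,0,0],
    [1,0,0,-5,0,0,0],
    [-0.2,0,-1,-4,0,0,0],
    [-0.2,0,-4,0,0,0,0],
    [-0.2,0,-4,0,0,0,0],
    [-0.2,0,-4,0,0,0,0],
    [-0.2,0,-4,0,0,0,0],
    [-0.2,0,-4,0,0,0,0],
    [-0.2,0,0,0,0,0,0]
  ]
}}

```text
clock: 6.4
tool_pos: [0.5306, 0.0606, 0.2829]
orientation: [0.022, 1.0, -0.0, 0.0]
contact_force: [-0.3, 0.2, 0.1]
grip_width: 0.0549
finger_force: 0.0
```

```bash
python3 - <<'E'
from h import *
p=env.snapshot('top')
for l in ['key_stop_top','key_eco_top','key_chill_top','wedge1_c']:
    print(l,[(round(r['p'],2),np.round(r['location'],3)) for r in env.landmark_of(l,p)])
print(wedges(p))
P=cloud(p)
for n,x,y in [('stop',.54,.27),('chill',.542,.314),('eco',.544,.36)]:
    m=(abs(P[...,0]-x)<.012)&(abs(P[...,1]-y)<.01)&(P[...,2]<.2); print(n,np.median(P[m][:,2]))
go(.443,.031,.15,168-180)
E
```

```text
key_stop_top []
key_eco_top [(0.73, array([ 0.605, -0.336,  0.038])), (0.5, array([0.548, 0.36 , 0.178]))]
key_chill_top [(0.61, array([0.539, 0.313, 0.176])), (0.33, array([ 0.65 , -0.454, -0.003]))]
wedge1_c [(0.86, array([ 0.606, -0.339,  0.038])), (0.82, array([ 0.779, -0.361,  0.037])), (0.65, array([ 0.808, -0.105, -0.002])), (0.34, array([0.54 , 0.271, 0.163]))]
[(array([ 0.597, -0.341]), np.float64(179.57183941839037), 267, np.float64(0.01751271719372604)), (array([ 0.471, -0.336]), np.float64(185.86625744602986), 288, np.float64(0.01810200819945019))]
stop 0.16588644298751332
chill 0.17521244242281697
eco 0.17386132391666864
t 6.7 pos [0.531 0.063 0.283] yaw 87.7 tilt 0.0 q6 -1.46 F [ 0.835 -0.184 -0.237] w 0.054
  turn z 99.7  shift cm [-4.986 -7.912 13.289]
```

Call:
{"op": "carry_out", "data": {
  "plan": [
    [-0.2,0,0,0,0,0,10],
    [-0.2,0,0,0,0,0,10],
    [-0.2,0,0,0,0,0,10],
    [-0.2,0,0,0,0,0,10],
    [-0.2,0,0,0,0,0,10],
    [-0.2,0,0,0,0,0,10],
    [-0.2,0,0,0,0,0,10],
    [-0.2,0,0,0,0,0,10],
    [-0.2,0,0,0,0,0,10],
    [-0.2,0,0,0,0,0,10]
  ]
}}

```text
clock: 7.9
tool_pos: [0.5307, 0.0634, 0.2829]
orientation: [0.781, 0.625, -0.0, -0.0]
contact_force: [0.2, 0.1, -0.0]
grip_width: 0.0548
finger_force: 0.0
```

Call:
{"op": "carry_out", "data": {
  "plan": [
    [-0.2,-1.7,-2.6,3.2,0,0,0],
    [-0.2,-1.7,-2.6,3.2,0,0,0],
    [-0.2,-1.6,-2.7,3.2,0,0,0],
    [-0.2,0,0,2.4,0,0,0],
    [-0.2,0,0,0,0,0,0]
  ]
}}

```text
clock: 8.52
tool_pos: [0.4419, 0.0311, 0.1619]
orientation: [0.779, 0.627, -0.001, -0.001]
contact_force: [0.1, 0.5, 1.2]
grip_width: 0.0546
finger_force: 0.0
```

```bash
python3 - <<'E'
from h import *
p=env.snapshot('wrist'); save(p,'w1.png')
for l in ['wedge1_c','wedge3_c']:
    print(l,[(round(r['p'],2),np.round(r['location'],3)) for r in env.landmark_of(l,p)])
s=env.snapshot('scene'); print(wedges(s))
print([(round(r['p'],2),np.round(r['location'],3)) for r in env.landmark_of('wedge3_c',s)])
go(.443,.031,.047,-12)
E
```

```text
wedge1_c [(0.57, array([ 0.6  , -0.337,  0.036]))]
wedge3_c [(0.62, array([0.443, 0.033, 0.038]))]
[(array([ 0.478, -0.332]), np.float64(182.60668604418058), 329, np.float64(0.019327623194893007)), (array([ 0.604, -0.338]), np.float64(176.60716646135498), 360, np.float64(0.01655255938277514)), (array([0.449, 0.033]), np.float64(167.71991100022825), 376, np.float64(0.019537631357719076))]
[(0.86, array([0.443, 0.032, 0.036]))]
t 8.8 pos [0.444 0.031 0.164] yaw -12.4 tilt 0.09 q6 0.23 F [-0.727 -0.463  0.849] w 0.055
  turn z -0.4  shift cm [-0.003 -0.072 11.693]
```

View pics/w1.png

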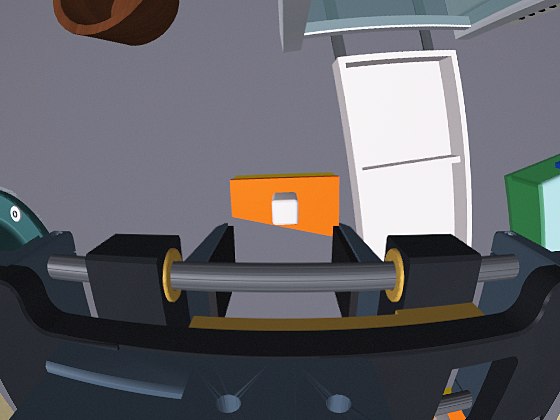

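The wrist view shows the orange box lined up between the fingers, with its knob at (285,208) and the tray to its right at (400,150). I'll descend and grip.

Call:
{"op": "carry_out", "data": {
  "plan": [
    [-0.2,0,0,4,0,0,0],
    [-0.2,0,0,4,0,0,0],
    [-0.2,0,0,2.5,0,0,0],
    [-0.2,0,0,1.1,0,0,0],
    [-0.2,0,0,0,0,0,0],
    [1,0,0,0,0,0,0],
    [1,0,0,0,0,0,0],
    [1,0,0,0,0,0,0],
    [1,0,0,0,0,0,0]
  ],
  "squeeze": 40
}}

```text
clock: 9.9
tool_pos: [0.4431, 0.0306, 0.0473]
orientation: [0.779, 0.627, 0.0, 0.0]
contact_force: [-1.2, -0.8, 8.1]
grip_width: 0.022
finger_force: 40.0
```

Call:
{"op": "carry_out", "data": {
  "plan": [
    [1,0,0,-3,0,0,0],
    [1,0,0,-3,0,0,0],
    [1,0,0,-2,0,0,0],
    [1,0,0,0,0,0,0]
  ]
}}

```text
clock: 10.4
tool_pos: [0.4436, 0.0306, 0.1279]
orientation: [0.779, 0.627, 0.001, 0.001]
contact_force: [0.5, -0.1, -2.7]
grip_width: 0.0217
finger_force: 40.0
```

```bash
python3 - <<'E'
from h import *
p=env.snapshot('wrist')
for l in ['wedge1_c','wedge3_c','tray_floor','tray_tab']:
    print(l,[(round(r['p'],2),np.round(r['location'],3)) for r in env.landmark_of(l,p)])
# near-compartment centre: tray_floor + 0.05 along cooler y (87 deg)
c=np.array([.573,.04])+.045*np.array([np.cos(np.radians(87)),np.sin(np.radians(87))]); print(c)
go(c[0],c[1],.13,-3)
E
```

```text
wedge1_c []
wedge3_c [(0.76, array([0.443, 0.032, 0.118]))]
tray_floor [(0.81, array([0.57 , 0.038, 0.011]))]
tray_tab [(0.72, array([ 0.567, -0.184,  0.048]))]
[0.575 0.085]
t 10.7 pos [0.442 0.031 0.126] yaw -12.4 tilt 0.1 q6 0.23 F [ 0.13  -0.732 -2.144] w 0.022
  turn z -9.4  shift cm [ 6.123 13.014 -0.403]
```

Call:
{"op": "carry_out", "data": {
  "plan": [
    [1,0,0,0,0,0,-4.7],
    [1,0,0,0,0,0,-4.7],
    [1,1.3,2.6,0,0,0,0],
    [1,1.2,2.6,0,0,0,0],
    [1,1.2,2.6,0,0,0,0],
    [1,1.2,2.6,0,0,0,0],
    [1,1.2,2.6,0,0,0,0],
    [1,0,0,0,0,0,0]
  ]
}}

```text
clock: 11.65
tool_pos: [0.5768, 0.0853, 0.126]
orientation: [0.725, 0.689, -0.0, -0.0]
contact_force: [-0.8, 0.2, -1.8]
grip_width: 0.0219
finger_force: 40.0
```

```bash
python3 - <<'E'
from h import *
p=env.snapshot('wrist'); save(p,'w2.png')
for l in ['wedge3_c','tray_floor','tray_tab']:
    print(l,[(round(r['p'],2),np.round(r['location'],3)) for r in env.landmark_of(l,p)])
go(.575,.087,.057,-3)
E
```

```text
wedge3_c [(0.83, array([0.579, 0.085, 0.114]))]
tray_floor []
tray_tab []
t 11.8 pos [0.575 0.085 0.126] yaw -3.0 tilt 0.08 q6 0.16 F [ 0.331  0.03  -2.145] w 0.022
  turn z 0.0  shift cm [0.251 0.013 6.93 ]
```

View pics/w2.png

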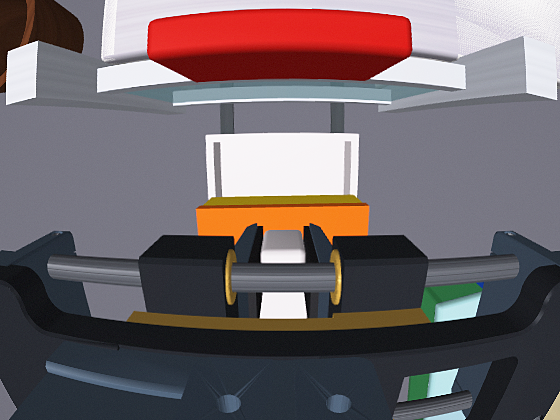

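The wrist view shows the held box (197–369) centred over the tray (206–358), so I'll lower it.

Call:
{"op": "carry_out", "data": {
  "plan": [
    [1,0,0,2.5,0,0,0],
    [1,0,0,2.5,0,0,0],
    [1,0,0,1.3,0,0,0],
    [1,0,0,0.6,0,0,0],
    [1,0,0,0.2,0,0,0],
    [1,0,0,0,0,0,0]
  ]
}}

```text
clock: 12.6
tool_pos: [0.5754, 0.0847, 0.0573]
orientation: [0.725, 0.688, -0.001, -0.0]
contact_force: [-12.6, -1.5, 17.5]
grip_width: 0.0217
finger_force: 40.0
```

Call:
{"op": "carry_out", "data": {
  "plan": [
    [-0.1,0,0,0,0,0,0],
    [-0.1,0,0,0,0,0,0],
    [-0.1,0,0,0,0,0,0],
    [-0.1,0,0,-4,0,0,0],
    [-0.1,0,0,-5,0,0,0],
    [-0.1,0,-2,-4,0,0,0],
    [-0.1,0,-4,0,0,0,0],
    [-0.1,0,0,0,0,0,0]
  ]
}}

```text
clock: 13.6
tool_pos: [0.514, 0.088, 0.1862]
orientation: [0.725, 0.689, -0.0, -0.0]
contact_force: [0.3, 0.5, -0.4]
grip_width: 0.0504
finger_force: 0.0
```

```bash
python3 - <<'E'
from h import *
p=env.snapshot('scene')
for l in ['wedge3_c','wedge4_c','tray_floor','tray_tab']:
    print(l,[(round(r['p'],2),np.round(r['location'],3)) for r in env.landmark_of(l,p)])
print(wedges(p,.028,.058))
t=env.snapshot('top'); print(wedges(t))
go(.474,-.335,.16,-85)
E
```

```text
wedge3_c [(0.71, array([0.574, 0.086, 0.046]))]
wedge4_c [(0.77, array([ 0.472, -0.337,  0.036])), (0.75, array([ 0.424, -0.194,  0.039]))]
tray_floor [(0.71, array([0.574, 0.043, 0.01 ])), (0.26, array([0.542, 0.316, 0.176]))]
tray_tab [(0.89, array([ 0.566, -0.189,  0.051])), (0.26, array([0.541, 0.313, 0.176]))]
[(array([ 0.478, -0.331]), np.float64(181.8481982707882), 334, np.float64(0.020913843015113884)), (array([ 0.605, -0.337]), np.float64(177.28099205993956), 371, np.float64(0.018185638953887556)), (array([0.306, 0.26 ]), np.float64(289.40537149693887), 196, np.float64(0.01688419322277192)), (array([0.581, 0.088]), np.float64(173.7792156321568), 476, np.float64(0.021433439668111613)), (array([0.546, 0.79 ]), np.float64(9.635985095970113), 186, np.float64(0.002062157798304983))]
[(array([ 0.597, -0.341]), np.float64(179.67209746219046), 268, np.float64(0.019334911201802994)), (array([ 0.471, -0.336]), np.float64(185.0172020042107), 286, np.float64(0.018367203609065144))]
t 13.9 pos [0.516 0.088 0.186] yaw -3.0 tilt 0.01 q6 0.18 F [-0.591  0.104  0.372] w 0.05
  turn z 82.0  shift cm [-7.913 41.756  2.571]
```

Call:
{"op": "carry_out", "data": {
  "plan": [
    [-0.1,0,0,0,0,0,10.4],
    [-0.1,0,0,0,0,0,10.4],
    [-0.1,0,0,0,0,0,10.4],
    [-0.1,0,0,0,0,0,10.4],
    [-0.1,0,0,0,0,0,10.4],
    [-0.1,0,0,0,0,0,10.4],
    [-0.1,0,0,0,0,0,10.4],
    [-0.1,0,0,0,0,0,10.4]
  ]
}}

```text
clock: 14.9
tool_pos: [0.5163, 0.0879, 0.1857]
orientation: [1.0, 0.03, -0.0, 0.0]
contact_force: [-0.2, 0.8, -0.3]
grip_width: 0.0501
finger_force: 0.0
```

Call:
{"op": "carry_out", "data": {
  "plan": [
    [-0.1,-0.8,4.6,0,0,0,0],
    [-0.1,-0.8,4.6,0,0,0,0],
    [-0.1,-0.8,4.6,0,0,0,0],
    [-0.1,-0.8,4.6,0,0,0,0],
    [-0.1,-0.8,4.6,0,0,0,0],
    [-0.1,-0.8,4.6,0,0,0,0],
    [-0.1,-0.8,4.6,0,0,0,0],
    [-0.1,-0.8,4.6,0,0,0,0],
    [-0.1,-0.8,4.6,0,0,0,0],
    [-0.1,0,0,0,0,0,0]
  ]
}}

```text
clock: 16.15
tool_pos: [0.4715, -0.3327, 0.1856]
orientation: [0.999, 0.032, -0.0, 0.0]
contact_force: [-0.4, 0.2, 0.3]
grip_width: 0.0501
finger_force: 0.0
```

```bash
python3 - <<'E'
from h import *
p=env.snapshot('wrist'); s=env.snapshot('scene')
for c in (p,s):
  for l in ['wedge1_c','wedge4_c']:
    print(l,[(round(r['p'],2),np.round(r['location'],3)) for r in env.landmark_of(l,c)])
print(wedges(s))
go(.474,-.335,.046,-86)
E
```

```text
wedge1_c [(0.89, array([ 0.6  , -0.337,  0.033]))]
wedge4_c [(0.9, array([ 0.474, -0.336,  0.035])), (0.88, array([ 0.424, -0.191,  0.04 ]))]
wedge1_c [(0.78, array([ 0.601, -0.344,  0.035])), (0.61, array([ 0.776, -0.359,  0.037]))]
wedge4_c [(0.96, array([ 0.475, -0.332,  0.034])), (0.84, array([ 0.427, -0.197,  0.037]))]
[(array([ 0.478, -0.332]), np.float64(181.93340652820825), 328, np.float64(0.018678096974446556)), (array([ 0.604, -0.338]), np.float64(175.89357687153276), 365, np.float64(0.020493048026280457))]
t 16.4 pos [ 0.472 -0.329  0.186] yaw -86.1 tilt 0.02 q6 0.85 F [ 0.272 -1.068  0.664] w 0.05
  turn z -0.1  shift cm [ 0.177  0.609 13.985]
```

Call:
{"op": "carry_out", "data": {
  "plan": [
    [-0.1,0.2,0.4,4,0,0,0],
    [-0.1,0,0,4,0,0,0],
    [-0.1,0,0,4,0,0,0],
    [-0.1,0,0,2,0,0,0],
    [-0.1,0,0,0,0,0,0],
    [1,0,0,0,0,0,0],
    [1,0,0,0,0,0,0],
    [1,0,0,0,0,0,0],
    [1,0,0,0,0,0,0]
  ],
  "squeeze": 40
}}

```text
clock: 17.58
tool_pos: [0.4743, -0.3342, 0.0467]
orientation: [0.999, 0.033, 0.0, 0.0]
contact_force: [-0.2, -0.0, 6.1]
grip_width: 0.022
finger_force: 40.0
```

Call:
{"op": "carry_out", "data": {
  "plan": [
    [1,0,0,-3,0,0,0],
    [1,0,0,-4,0,0,0],
    [1,0,0,-4,0,0,0],
    [1,0,0,-3,0,0,0],
    [1,0,0,0,0,0,0]
  ]
}}

```text
clock: 18.2
tool_pos: [0.4748, -0.3345, 0.1881]
orientation: [0.999, 0.033, 0.001, 0.001]
contact_force: [0.8, 0.0, -1.2]
grip_width: 0.0217
finger_force: 40.0
```

```bash
python3 - <<'E'
from h import *
p=env.snapshot('wrist')
print([(round(r['p'],2),np.round(r['location'],3)) for r in env.landmark_of('wedge4_c',p)])
u=np.array([np.cos(np.radians(87)),np.sin(np.radians(87))]); T=np.array([.572,.040])
for d in (-.079,-.029,.045): print(d,T+d*u)
x,y=T-.079*u
go(x,y,.186,87)
E
```

```text
[(0.89, array([ 0.476, -0.336,  0.178])), (0.63, array([ 0.426, -0.189,  0.04 ]))]
-0.079 [ 0.568 -0.039]
-0.029 [0.57  0.011]
0.045 [0.574 0.085]
t 18.3 pos [ 0.474 -0.334  0.185] yaw -86.2 tilt 0.03 q6 0.85 F [ 0.06   0.201 -1.661] w 0.022
  turn z -173.2  shift cm [-7.878 29.921 -0.069]
```

Call:
{"op": "carry_out", "data": {
  "plan": [
    [1,0,0,0,0,0,-10.2],
    [1,0,0,0,0,0,-10.2],
    [1,0,0,0,0,0,-10.2],
    [1,0,0,0,0,0,-10.2],
    [1,0,0,0,0,0,-10.2],
    [1,0,0,0,0,0,-10.2],
    [1,0,0,0,0,0,-10.2],
    [1,0,0,0,0,0,-10.2],
    [1,0,0,0,0,0,-10.2],
    [1,0,0,0,0,0,-10.2]
  ]
}}

```text
clock: 19.55
tool_pos: [0.4731, -0.3332, 0.1841]
orientation: [0.601, 0.799, 0.0, -0.001]
contact_force: [0.1, 0.4, -0.1]
grip_width: 0.0217
finger_force: 40.0
```

Call:
{"op": "carry_out", "data": {
  "plan": [
    [1,0,0,0,0,0,-10.2],
    [1,0,0,0,0,0,-10.2],
    [1,0,0,0,0,0,-10.2],
    [1,0,0,0,0,0,-10.2],
    [1,0,0,0,0,0,-10.2],
    [1,0,0,0,0,0,-10.2],
    [1,0,0,0,0,0,-10],
    [1,0,0,0,0,0,0]
  ]
}}

```text
clock: 20.55
tool_pos: [0.4733, -0.3333, 0.1844]
orientation: [0.027, 1.0, 0.001, -0.001]
contact_force: [0.4, 0.1, -1.6]
grip_width: 0.0213
finger_force: 40.0
```

Call:
{"op": "carry_out", "data": {
  "plan": [
    [1,-1,3.7,0,0,0,0],
    [1,-1,3.7,0,0,0,0],
    [1,-1,3.8,0,0,0,0],
    [1,-1,3.7,0,0,0,0],
    [1,-1,3.8,0,0,0,0],
    [1,-1,3.7,0,0,0,0],
    [1,-1,3.8,0,0,0,0],
    [1,-0.9,3.7,0,0,0,0],
    [1,0,0,0,0,0,0]
  ]
}}

```text
clock: 21.68
tool_pos: [0.5683, -0.0375, 0.1851]
orientation: [0.027, 1.0, 0.0, -0.001]
contact_force: [0.4, 0.3, -0.9]
grip_width: 0.0219
finger_force: 40.0
```

```bash
python3 - <<'E'
from h import *
p=env.snapshot('wrist'); save(p,'w3.png')
for c in (p,env.snapshot('scene'),env.snapshot('top')):
  for l in ['wedge4_c','wedge3_c','tray_floor','tray_tab']:
    print(l,[(round(r['p'],2),np.round(r['location'],3)) for r in env.landmark_of(l,c)])
go(.568,-.039,.058,87)
E
```

```text
wedge4_c [(0.9, array([ 0.423, -0.189,  0.039])), (0.66, array([ 0.571, -0.04 ,  0.177]))]
wedge3_c [(0.69, array([0.574, 0.083, 0.048]))]
tray_floor [(0.62, array([0.57 , 0.04 , 0.008]))]
tray_tab [(0.65, array([ 0.567, -0.183,  0.05 ])), (0.4, array([0.57 , 0.04 , 0.008])), (0.21, array([0.584, 0.18 , 0.001]))]
wedge4_c [(0.95, array([ 0.572, -0.038,  0.174])), (0.6, array([ 0.427, -0.194,  0.04 ])), (0.44, array([0.581, 0.182, 0.187]))]
wedge3_c [(0.94, array([0.572, 0.086, 0.047]))]
tray_floor [(0.96, array([0.574, 0.041, 0.01 ])), (0.63, array([0.334, 0.274, 0.001]))]
tray_tab [(0.92, array([ 0.564, -0.186,  0.052]))]
wedge4_c [(0.92, array([ 0.424, -0.194,  0.038]))]
wedge3_c [(0.67, array([0.575, 0.084, 0.044]))]
tray_floor [(0.54, array([ 0.337,  0.272, -0.003])), (0.43, array([ 0.515, -0.482, -0.001]))]
tray_tab [(0.7, array([ 0.563, -0.186,  0.051]))]
t 22.4 pos [ 0.568 -0.039  0.186] yaw 87.0 tilt 0.0 q6 -1.63 F [-0.279 -0.227 -0.577] w 0.022
  turn z 0.0  shift cm [ 0.036  0.038 12.796]
```

View pics/w3.png

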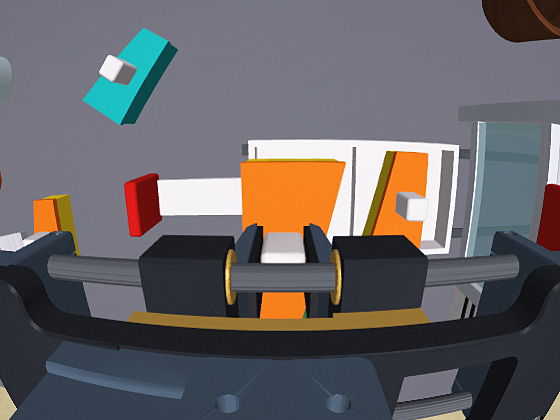

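The straight side of the held box faces the outer wall and it is half a turn from the first box, as wanted. I'll lower it gradually and check partway.

Call:
{"op": "carry_out", "data": {
  "plan": [
    [1,0,0.1,4,0,0,0],
    [1,0,0,4,0,0,0],
    [1,0,0,1.7,0,0,0],
    [1,0,0,1,0,0,0],
    [1,0,0,0,0,0,0],
    [1,0,0,0,0,0,0]
  ]
}}

```text
clock: 23.18
tool_pos: [0.5691, -0.0384, 0.08]
orientation: [0.026, 1.0, -0.0, 0.001]
contact_force: [0.2, 1.1, -1.9]
grip_width: 0.0215
finger_force: 40.0
```

```bash
python3 - <<'E'
from h import *
p=env.snapshot('scene'); cv2.imwrite('pics/s1.png',cv2.resize(cv2.cvtColor(p['frame'],cv2.COLOR_RGB2BGR)[150:310,200:420],(792,576),interpolation=cv2.INTER_CUBIC))
go(.568,-.038,.058,87)
E
```

```text
t 23.2 pos [ 0.569 -0.038  0.08 ] yaw 87.0 tilt 0.09 q6 -1.63 F [-0.298 -0.974 -1.581] w 0.022
  turn z 0.0  shift cm [0.11  0.035 2.198]
```

View pics/s1.png

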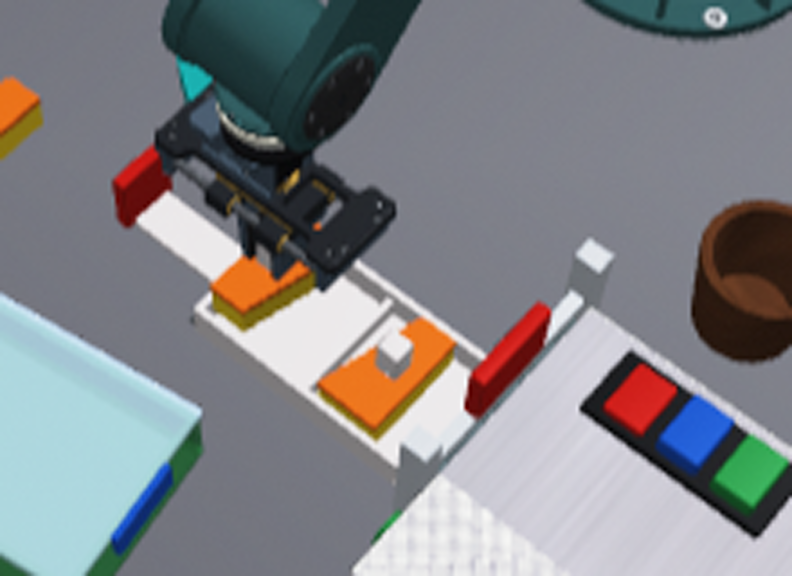

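The scene crop shows the box at (260,285) inside the tray walls with no contact force. I'll finish lowering, release it and go to the last box.

Call:
{"op": "carry_out", "data": {
  "plan": [
    [1,0,0,1,0,0,0],
    [1,0,0,0.8,0,0,0],
    [1,0,0,0.4,0,0,0],
    [1,0,0,0,0,0,0]
  ]
}}

```text
clock: 23.72
tool_pos: [0.5684, -0.0383, 0.0567]
orientation: [0.026, 1.0, 0.0, -0.0]
contact_force: [-0.6, -0.4, -1.5]
grip_width: 0.0221
finger_force: 40.0
```

Call:
{"op": "carry_out", "data": {
  "plan": [
    [-0.2,0,0,0,0,0,0],
    [-0.2,0,0,0,0,0,0],
    [-0.2,0,0,0,0,0,0],
    [-0.2,0,0,-4,0,0,0],
    [-0.2,0,0,-4,0,0,0],
    [-0.2,0,0,-4,0,0,0],
    [-0.2,0,0,0,0,0,0]
  ]
}}

```text
clock: 24.6
tool_pos: [0.5701, -0.0385, 0.1799]
orientation: [0.026, 1.0, -0.0, 0.003]
contact_force: [0.8, -0.3, 0.6]
grip_width: 0.0549
finger_force: 0.0
```

```bash
python3 - <<'E'
from h import *
for c in (env.snapshot('wrist'),env.snapshot('scene')):
  for l in ['wedge1_c','wedge4_c','wedge3_c','tray_floor','tray_tab']:
    print(l,[(round(r['p'],2),np.round(r['location'],3)) for r in env.landmark_of(l,c)])
print(wedges(c,.03,.058))
go(.602,-.340,.186,-2)
E
```

```text
wedge1_c [(0.75, array([ 0.603, -0.338,  0.036]))]
wedge4_c [(0.7, array([ 0.426, -0.189,  0.038])), (0.65, array([ 0.568, -0.041,  0.046]))]
wedge3_c [(0.9, array([0.575, 0.088, 0.049]))]
tray_floor [(0.84, array([0.573, 0.039, 0.008]))]
tray_tab [(0.71, array([ 0.566, -0.185,  0.051]))]
wedge1_c [(0.86, array([ 0.778, -0.354,  0.037])), (0.77, array([ 0.603, -0.341,  0.035]))]
wedge4_c [(0.69, array([ 0.568, -0.038,  0.047])), (0.22, array([ 0.604, -0.342,  0.034]))]
wedge3_c [(0.77, array([0.575, 0.086, 0.045]))]
tray_floor [(0.95, array([0.571, 0.042, 0.012])), (0.2, array([ 0.516, -0.482,  0.003]))]
tray_tab [(0.79, array([ 0.565, -0.19 ,  0.053]))]
[(array([ 0.605, -0.338]), np.float64(175.99538831887637), 354, np.float64(0.017022760620915997)), (array([ 0.574, -0.035]), np.float64(354.6567906844558), 437, np.float64(0.019301034166882135)), (array([0.304, 0.27 ]), np.float64(109.06820208564041), 172, np.float64(0.016059204595714267)), (array([0.581, 0.088]), np.float64(174.02921800207304), 478, np.float64(0.02221327109103606)), (array([0.545, 0.79 ]), np.float64(9.908187279734534), 174, np.float64(0.0019599218076139183))]
t 25.2 pos [ 0.568 -0.038  0.177] yaw 87.0 tilt 0.02 q6 -1.63 F [-0.294  0.043 -0.308] w 0.055
  turn z 89.0  shift cm [-30.03    4.42   -0.933]
```

Call:
{"op": "carry_out", "data": {
  "plan": [
    [-0.2,0,0,-0.5,0,0,9.9],
    [-0.2,0,0,0,0,0,9.9],
    [-0.2,0,0,0,0,0,9.9],
    [-0.2,0,0,0,0,0,9.9],
    [-0.2,0,0,0,0,0,9.9],
    [-0.2,0,0,0,0,0,9.9],
    [-0.2,0,0,0,0,0,9.9],
    [-0.2,0,0,0,0,0,9.9],
    [-0.2,0,0,0,0,0,9.8],
    [-0.2,0,0,0,0,0,0]
  ]
}}

```text
clock: 26.45
tool_pos: [0.5684, -0.0383, 0.1819]
orientation: [0.719, 0.695, -0.0, -0.0]
contact_force: [0.6, -0.0, -1.2]
grip_width: 0.0546
finger_force: 0.0
```

Call:
{"op": "carry_out", "data": {
  "plan": [
    [-0.2,-3.8,0.6,0,0,0,0],
    [-0.2,-3.8,0.6,0,0,0,0],
    [-0.2,-3.8,0.6,0,0,0,0],
    [-0.2,-3.7,0.5,0,0,0,0],
    [-0.2,-3.7,0.5,0,0,0,0],
    [-0.2,-3.7,0.5,0,0,0,0],
    [-0.2,-3.7,0.6,0,0,0,0],
    [-0.2,-3.8,0.6,0,0,0,0],
    [-0.2,0,0,0,0,0,0]
  ]
}}

```text
clock: 27.58
tool_pos: [0.6031, -0.3419, 0.1818]
orientation: [0.718, 0.696, -0.0, 0.0]
contact_force: [-0.4, 1.0, -0.2]
grip_width: 0.0544
finger_force: 0.0
```

```bash
python3 - <<'E'
from h import *
for c in (env.snapshot('wrist'),env.snapshot('scene')):
  for l in ['wedge1_c']:
    print(l,[(round(r['p'],2),np.round(r['location'],3)) for r in env.landmark_of(l,c)])
go(.602,-.339,.046,-2)
E
```

```text
wedge1_c [(0.8, array([ 0.782, -0.358,  0.039])), (0.68, array([ 0.602, -0.336,  0.035]))]
wedge1_c [(0.91, array([ 0.602, -0.343,  0.037])), (0.62, array([ 0.774, -0.358,  0.039]))]
t 27.8 pos [ 0.603 -0.339  0.182] yaw -1.9 tilt 0.03 q6 -0.51 F [-0.615  0.45  -0.066] w 0.055
  turn z 0.1  shift cm [-0.015 -0.082 13.575]
```

Call:
{"op": "carry_out", "data": {
  "plan": [
    [-0.2,0,-0.1,4,0,0,0],
    [-0.2,0,0,4,0,0,0],
    [-0.2,0,0,4,0,0,0],
    [-0.2,0,0,1.5,0,0,0],
    [-0.2,0,0,0,0,0,0],
    [1,0,0,0,0,0,0],
    [1,0,0,0,0,0,0],
    [1,0,0,0,0,0,0],
    [1,0,0,0,0,0,0]
  ],
  "squeeze": 40
}}

```text
clock: 28.9
tool_pos: [0.6022, -0.3398, 0.0475]
orientation: [0.719, 0.695, 0.0, 0.0]
contact_force: [-1.2, 0.7, 5.1]
grip_width: 0.0214
finger_force: 40.0
```

Call:
{"op": "carry_out", "data": {
  "plan": [
    [1,0,0,-3,0,0,0],
    [1,0,0,-4,0,0,0],
    [1,0,0,-4,0,0,0],
    [1,0,0,-3,0,0,0],
    [1,0,0,0,0,0,0]
  ]
}}

```text
clock: 29.52
tool_pos: [0.603, -0.3403, 0.1892]
orientation: [0.719, 0.695, 0.0, 0.002]
contact_force: [0.8, 0.6, -2.4]
grip_width: 0.0215
finger_force: 40.0
```

```bash
python3 - <<'E'
from h import *
for c in (env.snapshot('wrist'),env.snapshot('scene')):
    print([(round(r['p'],2),np.round(r['location'],3)) for r in env.landmark_of('wedge1_c',c)])
go(.570,.011,.186,-3)
E
```

```text
[(0.75, array([ 0.602, -0.339,  0.178])), (0.68, array([ 0.779, -0.359,  0.039]))]
[(0.95, array([ 0.779, -0.358,  0.036])), (0.86, array([ 0.602, -0.341,  0.174]))]
t 29.7 pos [ 0.601 -0.339  0.185] yaw -2.0 tilt 0.14 q6 -0.51 F [ 0.805  0.033 -1.875] w 0.022
  turn z 1.0  shift cm [34.811 -4.95  -0.083]
```

Call:
{"op": "carry_out", "data": {
  "plan": [
    [1,3.9,-0.5,0,0,0,1],
    [1,3.9,-0.6,0,0,0,0],
    [1,3.9,-0.5,0,0,0,0],
    [1,3.9,-0.6,0,0,0,0],
    [1,3.9,-0.6,0,0,0,0],
    [1,3.9,-0.5,0,0,0,0],
    [1,3.8,-0.6,0,0,0,0],
    [1,3.8,-0.5,0,0,0,0],
    [1,3.8,-0.6,0,0,0,0],
    [1,0,0,0,0,0,0]
  ]
}}

```text
clock: 30.98
tool_pos: [0.5685, 0.0123, 0.1857]
orientation: [0.724, 0.689, -0.001, -0.001]
contact_force: [0.2, 0.1, -1.8]
grip_width: 0.0217
finger_force: 40.0
```

```bash
python3 - <<'E'
from h import *
p=env.snapshot('wrist'); save(p,'w4.png')
for c in (p,env.snapshot('scene')):
  for l in ['wedge1_c','wedge4_c','tray_floor','tray_tab']:
    print(l,[(round(r['p'],2),np.round(r['location'],3)) for r in env.landmark_of(l,c)])
go(.570,.0115,.08,-3)
E
```

```text
wedge1_c [(0.62, array([0.566, 0.016, 0.172]))]
wedge4_c []
tray_floor []
tray_tab []
wedge1_c [(0.72, array([0.57 , 0.009, 0.175])), (0.61, array([ 0.776, -0.359,  0.035]))]
wedge4_c [(0.86, array([ 0.429, -0.196,  0.039])), (0.66, array([ 0.568, -0.038,  0.047]))]
tray_floor [(0.97, array([0.574, 0.043, 0.011]))]
tray_tab [(0.61, array([ 0.565, -0.19 ,  0.051]))]
t 31.5 pos [0.569 0.01  0.187] yaw -3.0 tilt 0.0 q6 0.03 F [ 0.504  0.589 -2.364] w 0.022
  turn z -0.0  shift cm [ 0.154  0.043 10.689]
```

View pics/w4.png

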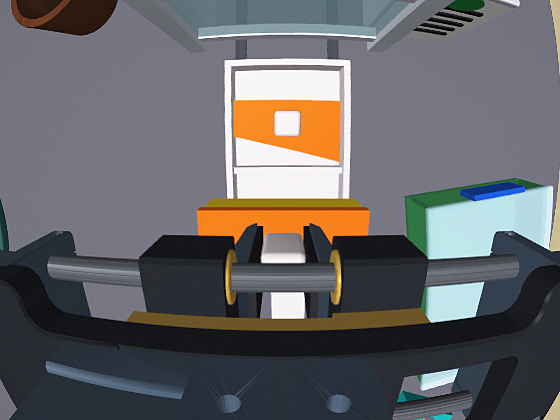

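The wrist view shows the first box in its compartment at (287,125) and the held box centred in x. I'll lower it to just inside the walls and check the force.

Call:
{"op": "carry_out", "data": {
  "plan": [
    [1,0.1,0,4,0,0,0],
    [1,0,0,4,0,0,0],
    [1,0,0,1,0,0,0],
    [1,0,0,0.5,0,0,0],
    [1,0,0,0.5,0,0,0],
    [1,0,0,0.5,0,0,0],
    [1,0,0,0,0,0,0]
  ]
}}

```text
clock: 32.35
tool_pos: [0.5696, 0.0114, 0.0821]
orientation: [0.725, 0.688, 0.0, 0.0]
contact_force: [-0.4, -0.4, -1.3]
grip_width: 0.0218
finger_force: 40.0
```

Call:
{"op": "carry_out", "data": {
  "plan": [
    [1,0,0,0.5,0,0,0],
    [1,0,0,0.5,0,0,0],
    [1,0,0,0,0,0,0]
  ]
}}

```text
clock: 32.72
tool_pos: [0.5692, 0.0114, 0.0714]
orientation: [0.725, 0.688, -0.0, -0.0]
contact_force: [-0.4, -0.1, -1.4]
grip_width: 0.0218
finger_force: 40.0
```

Call:
{"op": "carry_out", "data": {
  "plan": [
    [1,0,0,0.5,0,0,0],
    [1,0,0,0.5,0,0,0],
    [1,0,0,0.4,0,0,0],
    [1,0,0,0,0,0,0],
    [-0.2,0,0,0,0,0,0],
    [-0.2,0,0,0,0,0,0],
    [-0.2,0,0,0,0,0,0]
  ]
}}

```text
clock: 33.6
tool_pos: [0.5696, 0.0114, 0.058]
orientation: [0.725, 0.688, 0.0, 0.0]
contact_force: [-0.1, 0.4, -0.7]
grip_width: 0.0489
finger_force: 0.0
```

Call:
{"op": "carry_out", "data": {
  "plan": [
    [-0.2,0,0,-4,0,0,0],
    [-0.2,0,0,-5,0,0,0],
    [-0.2,0,0,-6,0,0,0],
    [-0.2,0,0,-6,0,0,0],
    [-0.2,0,0,-4,0,0,0],
    [-0.2,0,0,0,0,0,0]
  ]
}}

```text
clock: 34.35
tool_pos: [0.571, 0.0114, 0.3115]
orientation: [0.725, 0.688, 0.002, 0.002]
contact_force: [-0.3, 0.6, -0.1]
grip_width: 0.0551
finger_force: 0.0
```

```bash
python3 - <<'E'
from h import *
w=env.snapshot('wrist'); s=env.snapshot('scene')
for c in (w,s):
  for l in ['wedge1_c','wedge3_c','wedge4_c','tray_tab','sash_grip']:
    print(l,[(round(r['p'],2),np.round(r['location'],3)) for r in env.landmark_of(l,c)])
save(w,'w5.png')
go(.581,.182,.30,87)
E
```

```text
wedge1_c [(0.92, array([0.567, 0.014, 0.046]))]
wedge3_c [(0.8, array([0.582, 0.095, 0.046]))]
wedge4_c [(0.71, array([ 0.569, -0.04 ,  0.047]))]
tray_tab [(0.85, array([ 0.566, -0.186,  0.048]))]
sash_grip [(0.62, array([0.581, 0.185, 0.19 ]))]
wedge1_c [(0.79, array([0.569, 0.01 , 0.045])), (0.77, array([ 0.777, -0.36 ,  0.038]))]
wedge3_c [(0.72, array([0.578, 0.09 , 0.045])), (0.49, array([0.3  , 0.422, 0.002])), (0.21, array([0.567, 0.011, 0.045]))]
wedge4_c [(0.89, array([ 0.568, -0.037,  0.046])), (0.46, array([ 0.423, -0.194,  0.038]))]
tray_tab [(0.58, array([ 0.564, -0.187,  0.054]))]
sash_grip [(0.98, array([0.582, 0.182, 0.187]))]
t 35.0 pos [0.569 0.011 0.308] yaw -3.0 tilt 0.03 q6 0.03 F [-0.001 -0.521 -0.177] w 0.055
  turn z -90.0  shift cm [-0.258 17.095  0.767]
```

View pics/w5.png

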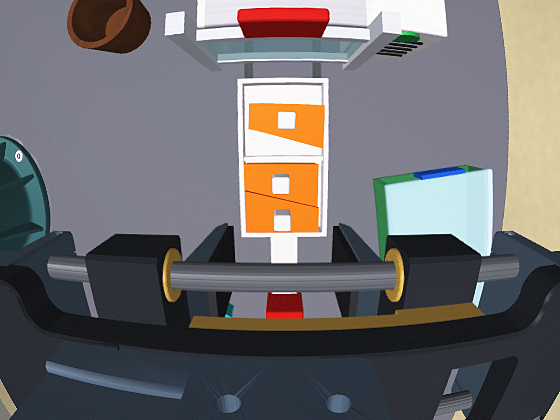

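The wrist view shows all three boxes flat in the tray: a head-to-tail pair at (281,184) and (282,218), and the single box at (287,120). The single one has been nudged slightly, but it is still within limits. Next is the sash.

Call:
{"op": "carry_out", "data": {
  "plan": [
    [-0.2,0,0,0,0,0,-10],
    [-0.2,0,0,0,0,0,-10],
    [-0.2,0,0,0,0,0,-10],
    [-0.2,0,0,0,0,0,-10],
    [-0.2,0,0,0,0,0,-10],
    [-0.2,0,0,0,0,0,-10],
    [-0.2,0,0,0,0,0,-10],
    [-0.2,0,0,0,0,0,-10],
    [-0.2,0,0,0,0,0,-10],
    [-0.2,0,0,0,0,0,0]
  ]
}}

```text
clock: 36.2
tool_pos: [0.5695, 0.0114, 0.3079]
orientation: [0.027, 1.0, -0.0, -0.0]
contact_force: [-0.7, -0.1, 0.4]
grip_width: 0.0545
finger_force: 0.0
```

Call:
{"op": "carry_out", "data": {
  "plan": [
    [-0.2,-0.1,3.4,0,0,0,0],
    [-0.2,-0.1,3.4,0,0,0,0],
    [-0.2,0,3.4,0,0,0,0],
    [-0.2,0,3.4,0,0,0,0],
    [-0.2,0,3.5,0,0,0,0],
    [-0.2,0,0,4,0,0,0],
    [-0.2,0,0,0,0,0,0]
  ]
}}

```text
clock: 37.08
tool_pos: [0.5789, 0.1819, 0.2655]
orientation: [0.028, 1.0, -0.001, -0.002]
contact_force: [-0.3, -0.5, 0.2]
grip_width: 0.0547
finger_force: 0.0
```

```bash
python3 - <<'E'
from h import *
for c in (env.snapshot('wrist'),env.snapshot('scene')):
  for l in ['sash_grip']:
    print(l,[(round(r['p'],2),np.round(r['location'],3)) for r in env.landmark_of(l,c)])
go(.582,.183,.17,87)
E
```

```text
sash_grip [(0.7, array([0.582, 0.187, 0.19 ]))]
sash_grip [(0.92, array([0.583, 0.184, 0.186])), (0.7, array([ 0.648, -0.45 , -0.   ])), (0.23, array([0.58 , 0.093, 0.044]))]
t 37.3 pos [0.581 0.182 0.269] yaw 86.9 tilt 0.1 q6 -1.25 F [-0.195 -0.031 -0.141] w 0.055
  turn z -0.1  shift cm [-0.079  0.118  9.95 ]
```

Call:
{"op": "carry_out", "data": {
  "plan": [
    [-0.2,0,0.1,4,0,0,0],
    [-0.2,0,0,4,0,0,0],
    [-0.2,0,0,1.8,0,0,0],
    [-0.2,0,0,0,0,0,0],
    [1,0,0,0,0,0,0],
    [1,0,0,0,0,0,0],
    [1,0,0,0,0,0,0],
    [1,0,0,0,0,0,0]
  ],
  "squeeze": 60
}}

```text
clock: 38.28
tool_pos: [0.5806, 0.1831, 0.1703]
orientation: [0.026, 1.0, 0.0, 0.0]
contact_force: [-0.3, -0.5, 0.2]
grip_width: 0.0172
finger_force: 0.0
```

Call:
{"op": "carry_out", "data": {
  "plan": [
    [1,0,0,-1.5,0,0,0],
    [1,0,0,-1.5,0,0,0],
    [1,0,0,-1.5,0,0,0],
    [1,0,0,-1.5,0,0,0],
    [1,0,0,-1.5,0,0,0],
    [1,0,0,-1.5,0,0,0],
    [1,0,0,-1,0,0,0],
    [1,0,0,-0.5,0,0,0],
    [1,0,0,0,0,0,0],
    [1,0,0,0,0,0,0]
  ]
}}

```text
clock: 39.52
tool_pos: [0.5798, 0.1828, 0.2762]
orientation: [0.026, 1.0, -0.0, -0.001]
contact_force: [-11.0, -6.3, 0.8]
grip_width: 0.0139
finger_force: 60.0
```

```bash
python3 - <<'E'
from h import *
for c in (env.snapshot('top'),env.snapshot('scene')):
  for l in ['sash_grip']:
    print(l,[(round(r['p'],2),np.round(r['location'],3)) for r in env.landmark_of(l,c)])
go(.582,.183,.276,87)
E
```

```text
sash_grip []
sash_grip [(0.97, array([0.583, 0.183, 0.291]))]
t 39.7 pos [0.58  0.183 0.276] yaw 87.0 tilt 0.08 q6 -1.25 F [-10.66   -4.802  -0.095] w 0.014
  turn z 0.0  shift cm [-0.221  0.029  0.024]
```

Call:
{"op": "carry_out", "data": {
  "plan": [
    [1,0,0,-0.3,0,0,0],
    [1,0,0,0,0,0,0],
    [1,0,0,0,0,0,0]
  ]
}}

```text
clock: 40.1
tool_pos: [0.5797, 0.1828, 0.2774]
orientation: [0.026, 1.0, -0.0, -0.001]
contact_force: [-2.7, -2.3, -21.1]
grip_width: 0.0135
finger_force: 60.0
```

Call:
{"op": "carry_out", "data": {
  "plan": [
    [-0.2,0,0,0,0,0,0],
    [-0.2,0,0,0,0,0,0],
    [-0.2,0,0,0,0,0,0],
    [-0.2,0,0,-3,0,0,0],
    [-0.2,0,0,-4,0,0,0],
    [-0.2,0,0,0,0,0,0]
  ]
}}

```text
clock: 40.85
tool_pos: [0.5821, 0.1836, 0.3519]
orientation: [0.026, 1.0, 0.001, 0.003]
contact_force: [1.2, -0.1, 0.2]
grip_width: 0.0546
finger_force: 0.0
```

Call:
{"op": "carry_out", "data": {
  "plan": [
    [-1,0,-4.1,0,0,0,0],
    [-1,0,-4.1,0,0,0,0],
    [-1,0,-4.1,0,0,0,0],
    [-1,0,-4.1,0,0,0,0],
    [-1,0,-4.1,0,0,0,0],
    [-1,0,-4.1,0,0,0,0],
    [-1,0,-4.1,0,0,0,0],
    [-1,0,-4.1,0,0,0,0],
    [-1,0,-4.1,0,0,0,0],
    [-1,0,0,0,0,0,0]
  ]
}}

```text
clock: 42.1
tool_pos: [0.561, -0.1875, 0.3474]
orientation: [0.027, 1.0, -0.0, -0.0]
contact_force: [-1.1, -0.0, -0.2]
grip_width: 0.091
finger_force: 0.0
```

Call:
{"op": "carry_out", "data": {
  "plan": [
    [-1,0,0,2,0,0,10],
    [-1,0,0,2,0,0,10],
    [-1,0,0,2,0,0,10],
    [-1,0,0,2,0,0,10],
    [-1,0,0,2,0,0,10],
    [-1,0,0,2,0,0,10],
    [-1,0,0,2,0,0,10],
    [-1,0,0,2,0,0,10],
    [-1,0,0,1,0,0,10],
    [-1,0,0,0,0,0,0]
  ]
}}

```text
clock: 43.35
tool_pos: [0.5609, -0.1846, 0.177]
orientation: [0.725, 0.689, -0.0, -0.001]
contact_force: [0.0, 0.1, 0.4]
grip_width: 0.091
finger_force: 0.0
```

```bash
python3 - <<'E'
from h import *
for c in (env.snapshot('wrist'),env.snapshot('scene')):
  for l in ['sash_grip','tray_tab','wedge3_c']:
    print(l,[(round(r['p'],2),np.round(r['location'],3)) for r in env.landmark_of(l,c)])
go(.565,-.186,.042,-3)
E
```

```text
sash_grip []
tray_tab [(0.94, array([ 0.567, -0.186,  0.052]))]
wedge3_c []
sash_grip [(0.79, array([0.579, 0.183, 0.29 ]))]
tray_tab [(0.92, array([ 0.565, -0.189,  0.054]))]
wedge3_c [(0.57, array([0.572, 0.043, 0.011])), (0.56, array([0.579, 0.094, 0.046])), (0.4, array([ 0.569, -0.04 ,  0.045]))]
t 43.8 pos [ 0.561 -0.185  0.178] yaw -2.9 tilt 0.04 q6 -0.31 F [0.261 0.529 0.078] w 0.091
  turn z 0.1  shift cm [-0.035  0.357 13.63 ]
```

Call:
{"op": "carry_out", "data": {
  "plan": [
    [-1,-0.2,0.4,4,0,0,0],
    [-1,0,0,4,0,0,0],
    [-1,0,0,4,0,0,0],
    [-1,0,0,1.5,0,0,0],
    [-1,0,0,0,0,0,0],
    [1,0,0,0,0,0,0],
    [1,0,0,0,0,0,0],
    [1,0,0,0,0,0,0],
    [1,0,0,0,0,0,0]
  ],
  "squeeze": 30
}}

```text
clock: 44.88
tool_pos: [0.5642, -0.1876, 0.0432]
orientation: [0.725, 0.689, -0.001, -0.001]
contact_force: [-2.0, 1.9, 14.8]
grip_width: 0.0557
finger_force: 30.0
```

```bash
python3 - <<'E'
from h import *
o=env.get_obs(); x,y,_=o['tool_pos']
# tab home: 96 mm before sash plane
u=np.array([np.cos(np.radians(87)),np.sin(np.radians(87))]); F=np.array([.582,.183])
print('home tab',F-.096*u,'out tab',F-.386*u)
h=F-.096*u
go(h[0],h[1],.043,-3)
E
```

```text
home tab [0.577 0.087] out tab [ 0.562 -0.202]
t 44.9 pos [ 0.564 -0.188  0.043] yaw -3.0 tilt 0.13 q6 -0.31 F [-1.975  1.903 14.825] w 0.056
  turn z 0.0  shift cm [27.498 -0.162  0.022]
```

Call:
{"op": "carry_out", "data": {
  "plan": [
    [1,0.4,0,-0.2,0,0,0],
    [1,0.9,0,0,0,0,0],
    [1,1.4,0,0,0,0,0],
    [1,1.5,0,0,0,0,0],
    [1,1.5,0,0,0,0,0],
    [1,1.5,0,0,0,0,0],
    [1,1.5,0,0,0,0,0],
    [1,1.5,0,0,0,0,0],
    [1,1.5,0,0,0,0,0],
    [1,1.3,0,0,0,0,0]
  ]
}}

```text
clock: 46.12
tool_pos: [0.57, -0.0569, 0.0435]
orientation: [0.725, 0.689, -0.001, -0.001]
contact_force: [-2.1, -4.6, -26.4]
grip_width: 0.0557
finger_force: 30.0
```

```bash
python3 - <<'E'
from h import *
go(.577,.087,.046,-3)
c=env.snapshot('scene')
for l in ['sash_grip','tray_tab','wedge1_c','wedge3_c','wedge4_c']:
    print(l,[(round(r['p'],2),np.round(r['location'],3)) for r in env.landmark_of(l,c)])
E
```

```text
t 46.1 pos [ 0.57  -0.057  0.044] yaw -3.0 tilt 0.19 q6 -0.09 F [ -2.138  -4.596 -26.412] w 0.056
  turn z 0.0  shift cm [14.403 -0.054 -0.246]
sash_grip []
tray_tab [(0.64, array([ 0.57 , -0.057,  0.052])), (0.45, array([ 0.335,  0.274, -0.   ]))]
wedge1_c [(0.64, array([ 0.777, -0.358,  0.037])), (0.47, array([0.578, 0.144, 0.044]))]
wedge3_c []
wedge4_c [(0.86, array([0.574, 0.094, 0.045])), (0.27, array([ 0.648, -0.452, -0.002]))]
```

Call:
{"op": "carry_out", "data": {
  "plan": [
    [1,1.5,0,0.1,0,0,0],
    [1,1.5,0,0,0,0,0],
    [1,1.5,0,0,0,0,0],
    [1,1.5,0,0,0,0,0],
    [1,1.5,0,0,0,0,0],
    [1,1.5,0,0,0,0,0],
    [1,1.5,0,0,0,0,0],
    [1,1.5,0,0,0,0,0],
    [1,1,0,0,0,0,0],
    [1,0.7,0,0,0,0,0]
  ]
}}

```text
clock: 47.68
tool_pos: [0.5762, 0.0796, 0.0433]
orientation: [0.725, 0.689, -0.002, -0.002]
contact_force: [-16.5, -2.5, -0.4]
grip_width: 0.0556
finger_force: 30.0
```

Call:
{"op": "carry_out", "data": {
  "plan": [
    [1,0.3,0,0,0,0,0],
    [1,0.2,0,0,0,0,0],
    [1,0,0,0,0,0,0]
  ]
}}

```text
clock: 48.05
tool_pos: [0.5764, 0.0845, 0.0434]
orientation: [0.725, 0.689, -0.002, -0.002]
contact_force: [-15.6, 2.1, -0.7]
grip_width: 0.0558
finger_force: 30.0
```

Call:
{"op": "carry_out", "data": {
  "plan": [
    [1,0.2,-0.1,0,0,0,0],
    [1,0.2,0,0,0,0,0],
    [1,0,0,0,0,0,0]
  ]
}}

```text
clock: 48.42
tool_pos: [0.5763, 0.0855, 0.0434]
orientation: [0.725, 0.689, -0.003, -0.0]
contact_force: [-7.8, -35.0, -3.7]
grip_width: 0.0555
finger_force: 30.0
```

Call:
{"op": "carry_out", "data": {
  "plan": [
    [1,0.2,0,0,0,0,0],
    [1,0.2,0,0,0,0,0],
    [1,0,0,0,0,0,0]
  ]
}}

```text
clock: 48.8
tool_pos: [0.5765, 0.0891, 0.0435]
orientation: [0.725, 0.689, -0.003, -0.0]
contact_force: [-9.4, -40.8, -0.3]
grip_width: 0.0555
finger_force: 30.0
```

Call:
{"op": "carry_out", "data": {
  "plan": [
    [-1,-0.3,0,0,0,0,0],
    [-1,0,0,0,0,0,0],
    [-1,0,0,0,0,0,0],
    [-1,0,0,-4,0,0,0],
    [-1,0,0,-6,0,0,0],
    [-1,0,0,-6,0,0,0],
    [-1,0,0,-6,0,0,0],
    [-1,0,0,-6,0,0,0],
    [-1,0,0,-3,0,0,0],
    [-1,0,0,0,0,0,0]
  ]
}}

```text
clock: 50.05
tool_pos: [0.5796, 0.0895, 0.3569]
orientation: [0.725, 0.689, 0.002, 0.001]
contact_force: [0.1, 0.6, 0.2]
grip_width: 0.0913
finger_force: 0.0
```

```bash
python3 - <<'E'
from h import *
w=env.snapshot('wrist'); c=env.snapshot('scene'); save(w,'w6.png')
for c in (w,c):
  for l in ['sash_grip','tray_tab','wedge1_c','wedge3_c','wedge4_c']:
    print(l,[(round(r['p'],2),np.round(r['location'],3)) for r in env.landmark_of(l,c)])
go(.583,.184,.36,87)
E
```

```text
sash_grip [(0.73, array([0.581, 0.182, 0.293]))]
tray_tab [(0.86, array([0.579, 0.087, 0.051]))]
wedge1_c [(0.82, array([ 0.778, -0.361,  0.037]))]
wedge3_c []
wedge4_c [(0.65, array([ 0.424, -0.192,  0.041])), (0.23, array([0.545, 0.27 , 0.164]))]
sash_grip [(0.67, array([0.581, 0.184, 0.288]))]
tray_tab [(0.87, array([0.577, 0.082, 0.052]))]
wedge1_c [(0.82, array([ 0.775, -0.359,  0.039]))]
wedge3_c []
wedge4_c []
t 50.6 pos [0.579 0.089 0.354] yaw -3.0 tilt 0.02 q6 0.16 F [ 0.192  0.506 -0.263] w 0.091
  turn z -90.0  shift cm [ 0.052  9.51  -0.629]
```

View pics/w6.png

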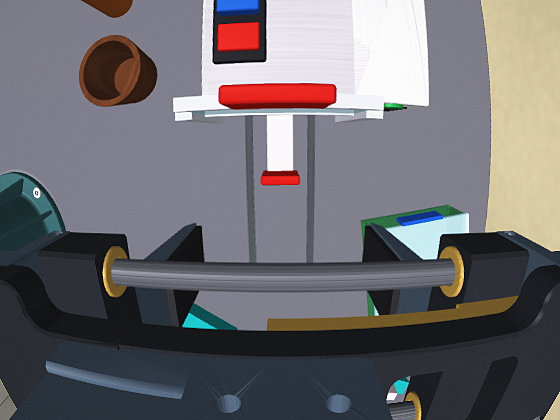

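The wrist view shows the tray home: the tab is at (280,177), about 96 mm in front of the raised sash. Now I'll shut the sash.

Call:
{"op": "carry_out", "data": {
  "plan": [
    [-0.2,0,0,0,0,0,-10],
    [-0.2,0,0,0,0,0,-10],
    [-0.2,0,0,0,0,0,-10],
    [-0.2,0,0,0,0,0,-10],
    [-0.2,0,0,0,0,0,-10],
    [-0.2,0,0,0,0,0,-10],
    [-0.2,0,0,0,0,0,-10],
    [-0.2,0,0,0,0,0,-10],
    [-0.2,0,0,0,0,0,-10],
    [-0.2,0,0,0,0,0,0]
  ]
}}

```text
clock: 51.9
tool_pos: [0.5786, 0.089, 0.3539]
orientation: [0.027, 1.0, 0.0, -0.0]
contact_force: [-0.5, -0.3, 0.0]
grip_width: 0.0544
finger_force: 0.0
```

Call:
{"op": "carry_out", "data": {
  "plan": [
    [-0.2,0,3.2,0,0,0,0],
    [-0.2,0,3.2,0,0,0,0],
    [-0.2,0,3,0,0,0,0],
    [-0.2,0,0,0,0,0,0],
    [-0.2,0,0,4,0,0,0],
    [-0.2,0,0,3.6,0,0,0],
    [-0.2,0,0,0,0,0,0]
  ]
}}

```text
clock: 52.78
tool_pos: [0.5822, 0.1818, 0.2757]
orientation: [0.027, 1.0, -0.001, -0.002]
contact_force: [-0.8, -0.1, 0.3]
grip_width: 0.0546
finger_force: 0.0
```

Call:
{"op": "carry_out", "data": {
  "plan": [
    [1,0,0,0,0,0,0],
    [1,0,0,0,0,0,0],
    [1,0,0,0,0,0,0],
    [1,0,0,0,0,0,0],
    [1,0,0,0,0,0,0]
  ],
  "squeeze": 60
}}

```text
clock: 53.4
tool_pos: [0.5836, 0.1826, 0.2783]
orientation: [0.026, 1.0, -0.0, 0.0]
contact_force: [-1.2, -4.7, 3.3]
grip_width: 0.0136
finger_force: 60.0
```

Call:
{"op": "carry_out", "data": {
  "plan": [
    [1,0,0,1.5,0,0,0],
    [1,0,0,1.5,0,0,0],
    [1,0,0,1.5,0,0,0],
    [1,0,0,1.5,0,0,0],
    [1,0,0,1.5,0,0,0],
    [1,0,0,1.5,0,0,0],
    [1,0,0,1,0,0,0],
    [1,0,0,0.5,0,0,0],
    [1,0,0,0,0,0,0]
  ]
}}

```text
clock: 54.52
tool_pos: [0.5836, 0.1827, 0.1733]
orientation: [0.026, 1.0, -0.0, -0.0]
contact_force: [-3.3, -6.4, 10.2]
grip_width: 0.0137
finger_force: 60.0
```

Call:
{"op": "carry_out", "data": {
  "plan": [
    [1,0,0,0.2,0,0,0],
    [1,0,0,0,0,0,0],
    [1,0,0,0,0,0,0]
  ]
}}

```text
clock: 54.9
tool_pos: [0.5837, 0.1827, 0.1732]
orientation: [0.026, 1.0, -0.0, 0.0]
contact_force: [-15.0, -10.2, 35.7]
grip_width: 0.0136
finger_force: 60.0
```

Call:
{"op": "carry_out", "data": {
  "plan": [
    [-0.2,0,0,-0.1,0,0,0],
    [-0.2,0,0,0,0,0,0],
    [-0.2,0,0,0,0,0,0],
    [-0.2,0,0,-4,0,0,0],
    [-0.2,0,0,-5,0,0,0],
    [1,-0.3,4.3,0,0,0,0],
    [1,-0.3,4.3,0,0,0,0],
    [1,3.4,4.3,0,0,0,0],
    [1,0,0,0,0,0,0],
    [1,0,0,0,0,0,0]
  ]
}}

```text
clock: 56.15
tool_pos: [0.5622, 0.3131, 0.2617]
orientation: [0.026, 1.0, -0.0, -0.0]
contact_force: [0.2, -1.2, -0.2]
grip_width: 0.0076
finger_force: 0.0
```

```bash
python3 - <<'E'
from h import *
for c in (env.snapshot('wrist'),env.snapshot('scene')):
  for l in ['sash_grip','tray_tab','key_chill_top','key_stop_top','key_eco_top']:
    print(l,[(round(r['p'],2),np.round(r['location'],3)) for r in env.landmark_of(l,c)])
go(.542,.314,.18,87)
E
```

```text
sash_grip [(0.81, array([0.584, 0.186, 0.188])), (0.33, array([0.543, 0.269, 0.167]))]
tray_tab [(0.73, array([0.578, 0.09 , 0.052]))]
key_chill_top [(0.75, array([0.543, 0.316, 0.176]))]
key_stop_top []
key_eco_top [(0.7, array([0.544, 0.358, 0.178]))]
sash_grip [(0.77, array([0.586, 0.183, 0.188]))]
tray_tab [(0.86, array([0.576, 0.087, 0.052])), (0.47, array([0.546, 0.273, 0.166]))]
key_chill_top [(0.76, array([0.54 , 0.315, 0.177]))]
key_stop_top [(0.59, array([0.542, 0.271, 0.167])), (0.59, array([ 0.808, -0.107, -0.002]))]
key_eco_top [(0.52, array([0.543, 0.361, 0.174]))]
t 56.8 pos [0.562 0.313 0.262] yaw 87.0 tilt 0.0 q6 -1.05 F [-0.068 -0.156  0.008] w 0.0
  turn z 0.0  shift cm [ 2.028 -0.015  8.194]
```

Call:
{"op": "carry_out", "data": {
  "plan": [
    [1,2,0.1,3,0,0,0],
    [1,0,0,3,0,0,0],
    [1,0,0,1.8,0,0,0],
    [1,0,0,0.6,0,0,0],
    [1,0,0,0.6,0,0,0],
    [1,0,0,0.6,0,0,0],
    [1,0,0,0.3,0,0,0],
    [1,0,0,0,0,0,0],
    [1,0,0,0,0,0,0]
  ]
}}

```text
clock: 57.88
tool_pos: [0.5428, 0.3154, 0.1642]
orientation: [0.026, 1.0, 0.0, 0.0]
contact_force: [-4.8, -3.8, 14.1]
grip_width: 0.0003
finger_force: 6.7
```

Call:
{"op": "carry_out", "data": {
  "plan": [
    [1,0,0,-3,0,0,0],
    [1,0,0,-5,0,0,0],
    [1,0,0,-5,0,0,0],
    [1,0,0,-5,0,0,0],
    [1,0,4,0,0,0,0],
    [1,0,4,0,0,0,0],
    [1,0,4,0,0,0,0],
    [1,0,0,0,0,0,0]
  ]
}}

```text
clock: 58.88
tool_pos: [0.5484, 0.4372, 0.3427]
orientation: [0.025, 1.0, 0.0, 0.0]
contact_force: [-0.6, -0.3, -0.1]
grip_width: 0.0004
finger_force: 0.0
```

```bash
python3 - <<'E'
from h import *
w=env.snapshot('wrist'); s=env.snapshot('scene'); save(s,'s9.png')
for c in (w,s):
  for l in ['sash_grip','tray_tab','key_chill_top','key_stop_top','key_eco_top']:
    print(l,[(round(r['p'],2),np.round(r['location'],3)) for r in env.landmark_of(l,c)])
E
```

```text
sash_grip [(0.7, array([0.582, 0.185, 0.19 ]))]
tray_tab [(0.51, array([0.581, 0.088, 0.052]))]
key_chill_top [(0.78, array([0.544, 0.316, 0.167]))]
key_stop_top [(0.76, array([0.541, 0.271, 0.176])), (0.3, array([0.58 , 0.09 , 0.052]))]
key_eco_top [(0.88, array([0.543, 0.361, 0.178]))]
sash_grip [(0.8, array([0.582, 0.185, 0.186])), (0.43, array([0.305, 0.426, 0.   ]))]
tray_tab [(0.64, array([0.574, 0.082, 0.05 ]))]
key_chill_top [(0.63, array([0.54 , 0.312, 0.165]))]
key_stop_top [(0.67, array([0.543, 0.271, 0.176]))]
key_eco_top [(0.71, array([0.544, 0.356, 0.174]))]
```

View pics/s9.png

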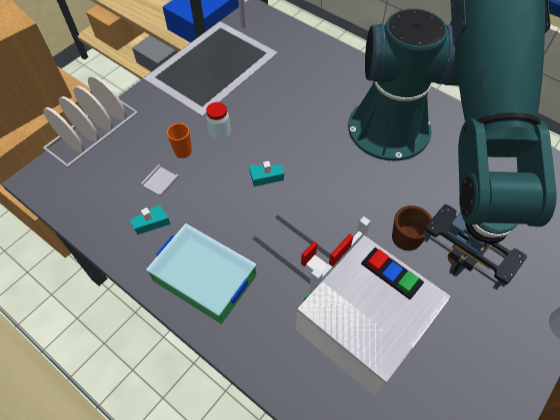

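The scene view shows the sash shut at (341,248), the tab home at (310,255) and the bystanders in place. The landmarks put CHILL about 11 mm lower than STOP and ECO. I'm handing in.

```bash
python3 -c "
from rig import env
print(env.job_done())"
```

```text
the job is handed in; nothing more can be done
None
```

I handed the job in at about 59 s: three boxes packed (only three were there), tray home, sash shut and only CHILL down, as far as the cameras show; the verdict was not returned.

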